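# Set a plaque in the engraving jig

## Robot

A 6-joint arm with a two-finger parallel gripper is mounted at the origin on the work surface. World frame = base frame: x ahead of the robot, y to its left, z up, the work surface at z = 0. Lengths are in m, angles in rad, forces in N, time in s.
With the tool pointing down it reaches from about 0.275 to 0.725 m from the base axis. Payload 5.6 kg.
Tool frame: the origin (TCP) lies at the very end of the fingers, on their centre line; the grasp point (between the pads) lies 19 mm behind it; z points along the fingers, y is the line along which they close (so a half turn about z gives the same grasp; the last joint's range is limited). The gripper opens to 85 mm and grips with 20 to 120 N. Pads are 22 mm wide; open, the fingers measure 114 mm over their backs; the gripper's body (76 mm by 85 mm) begins 54 mm behind the grasp point. The pads swing forward as they close: fully open they stand 13 mm farther back than shut.
Start: joints at [1.581, 0.255, 0.108, 0, -1.424, -0.285], TCP at [0.149, 0.529, 0.193] pointing down, gripper open.
Joint ranges: [-2.95, 2.95], [-1.21, 1.97], [-1.09, 1.5], [-2.87, 1.71], [-2.94, -0.07], [-3.05, 3.05]. Speed limits (rad/s): [2.57, 2.57, 3.14, 3.14, 3.14, 3.14].

## Interface

Orientations are given as a rotation vector (axis times angle).
In Python, from rig import r gives the robot as it stands.
- The arm moves only by the tool arm_command, never from a script. Its argument "series" is text: rows parted by semicolons, each of 7 numbers parted by spaces: the turn, a rotation vector about the tool's x, y, z each as a share of 90 degrees, from -1 to 1, then the shift along the tool's x, y, z each as a share of 30 cm, from -1 to 1, then the finger opening in mm, from 0 to 85.4. A call has 1 to 12 rows; each row is the pose to reach, as a shift and turn from the pose commanded when the call began, along the tool's axes at that moment; what a row does not reach only later rows make up. A row lasts 1/10 s, in which the tool goes at most 50 mm and 8.59 degrees, less where a joint would pass 70% of its speed; a pose out of reach is approached as far as the arm can. A call with a number of a shift or a turn outside -1 to 1 is refused whole. A call with a gripper value outside its range is refused whole. The fingers move at their own pace and stop on an object; "force" is the grip in N (left out, the last holds). Time passes only in rows, so rows that repeat a pose let the fingers close. It gives the time, the measured TCP pose, the force, the opening and the grip force at its end, in the units of the state.
- r.sense(): the state, without advancing time (a new reading comes with each control period).
- r.camera(name): name is "scene" or "side" or "wrist"; returns a dict with "image" (384x512x3 uint8, red, green, blue), "fx", "fy", "cx", "cy" (pixels), "k1" (the pictures are not rectified: a ray, as slopes to the right and down, at radius r is drawn at 1 + k1 r^2 times it, then the intrinsics apply), "rvec" (rotation vector, rad) and "tvec" (3), from world to camera coordinates, as OpenCV has them. Camera axes: x right, y down, z forward; pixel columns grow to the right and rows downward; lengths in m; the calibration is good to about 2 mm. A picture is of the moment at which its call begins. There is no depth.
- r.hand_in(): hands the job in; it is judged then, once.
The state is a dict: "clock": time; "qpos": joint angles; "dq": joint speeds; "tau": joint torques, N m; "eef_pos": TCP position; "eef_rot": TCP orientation; "contact_force": force on the tool from outside, world axes, zero at the start; "moment": the same for the moment, N m; "width": opening from 0.0 (shut) to 1.0 (fully open); "grasp_force": force on a finger pad.
Only numpy, scipy, OpenCV 4.12 (cv2) and the standard library are available. Lean on these libraries where they do the work, as an engineer would, in place of code of your own. Each camera call takes 0.05 s, during which the arm holds its last target. There are 200 camera calls.

## Task

Slide the rectangular brass-faced plaque across the bench mat, without lifting it off the mat, into the corner of the engraving jig so that, seen from the robot, its far long edge sits flush along the back fence and its left short edge sits against the side stop. Keep the jig's clamp arm raised until the plaque is home, then swing the arm down until its rubber foot rests on the plaque, and let go. Leave the round medal, the graver and the hammer where they are.

Things in the scene. Friction and masses are not known exactly. Their poses are not given: they have to be found in the camera images.
- plaque: Loose rectangular plaque, dark wood board with a brass face on top, 95 mm (its x) by 130 mm (its y), 18 mm thick, about 0.35 kg, lying flat on a black rubber mat whose top is 4 mm above the bench. Origin: centre of its underside, z up. Too wide to grasp across; the two ways round are equal.
- jig: Aluminium L on the mat, fixed. Origin: inner corner, at mat height, z up. Back fence on the +x side: inner face x = 0, y 0 to -220 mm; 22 thick. Side stop on the +y side: inner face y = 0, x 0 to -110 mm; 24 thick. Both 14 mm high. Plaque home: its origin at x -47.5, y -65, z 0 mm here, axes along the jig's. Two steel cheeks 68 mm high at x -50, y 60 mm carry the clamp.
- clamp (a joint): Hinge angle of the clamp arm, rad: 0 when the arm is level with its foot on the 18 mm thick plaque, growing as the arm rises (1.57 would be upright). It is stiff enough to stay at any angle it is left at (about 0.2 N m). Starts raised at 0.85 to 1.25.
- clamp_hinge (a point): Point on the hinge axis of the clamp arm, 53 mm above the mat; the axis is parallel to the jig's x axis. At angle 0 the arm points along the jig's -y.
- clamp_ball (a point): Centre of the 28 mm wooden ball knob on the free end of the clamp arm, 118 mm from the hinge axis. The arm is a bar 16 mm wide, 10 mm thick; its rubber foot, 18 mm in diameter, is 85 mm from the hinge and reaches 35 mm below the arm's centre line.
- medal: Bystander: loose round brass medal blank, 80 mm in diameter, 8 mm thick, lying flat on the mat. Origin: centre of its underside.
- graver: Bystander: loose graver, 140 mm long, 28 mm thick, mushroom wooden handle to its -x and a thin steel blade to its +x, lying on the mat. Origin: under its middle.
- hammer: Bystander: loose hammer, 230 mm long, lying on the mat along its x axis, handle to -x. Origin: under its middle.
Mind the look-alikes: they are no part of the job. Several things have the shape of the plaque; the one meant has the colours described above.

How it is judged:
By the outcome, as a careful person would: the job done as asked, in the order asked, and still so for the second after the job is handed in, with the robot touching nothing.
It also fails if it takes over 58 s, if anything falls off the work surface, if the arm or the gripper's body presses on something with over 40 N, if the wrist force passes 120 N, or if a joint passes its speed limit or range.

## Working session

There is one attempt and no reset: what is moved stays moved. The work goes in short steps, Python scripts to look and compute and a tool call to move; the robot and the scene stay as the last step left them, time stands still between calls to the robot, and variables do not carry over. Pictures are saved under pics/ and viewed, at most 10 in all, crops included, and the job is handed in when it is done.

Besides the shell and the picture viewer there is one more tool, called after "Emit:" as name(argument=value, ...) on one line, values as JSON. arm_command: Moves the arm, as the interface text tells. Its arguments: {"type":"object","properties":{"series":{"type":"string"},"force":{"type":"number"}},"required":["series"]}

```bash
ls; mkdir -p pics; python3 - <<'E'
from rig import r
import cv2,numpy as np,pickle
s=r.sense();print({k:np.round(v,3).tolist() for k,v in s.items()})
d={n:r.camera(n) for n in("scene","side")}
pickle.dump(d,open('c0.pkl','wb'))
for n in d: print(n,d[n]['fx'],d[n]['k1'],d[n]['rvec'],d[n]['tvec'])
im=np.vstack([d[n]['image'] for n in d])
for n in d: cv2.imwrite(f'pics/{n}0.png',cv2.resize(d[n]['image'][:,:,::-1],(768,576),interpolation=cv2.INTER_CUBIC))
E
```

```text
pics
{'clock': 0.0, 'qpos': [1.581, 0.256, 0.107, -0.0, -1.424, -0.285], 'dq': [-0.001, 0.0, -0.002, -0.002, -0.001, -0.001], 'tau': [-0.0, -38.663, 23.794, 5.365, -0.006, 0.0], 'eef_pos': [0.149, 0.529, 0.192], 'eef_rot': [3.11, -0.43, -0.0], 'contact_force': [-0.422, 0.18, -0.595], 'moment': [-0.021, 0.066, -0.006], 'grasp_force': 0.0, 'width': 1.0}
scene 369.98595773491667 0.038479110480597156 [ 2.10741018  0.56359038 -0.32997488] [-0.35638605 -0.06158853  1.24533895]
side 472.792349844034 0.04504409183588384 [ 0.8565141   2.41130162 -1.21697638] [ 0.32121251 -0.07745669  1.50979461]
```

View pics/scene0.png

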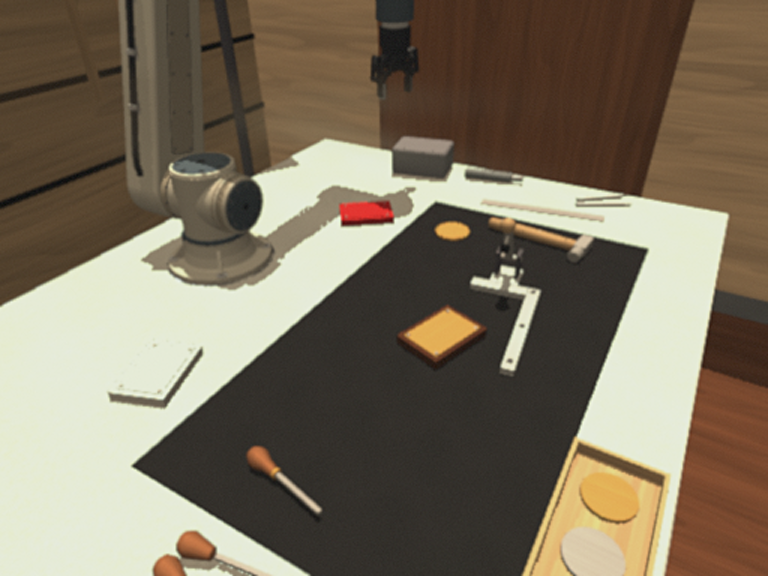

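View pics/side0.png

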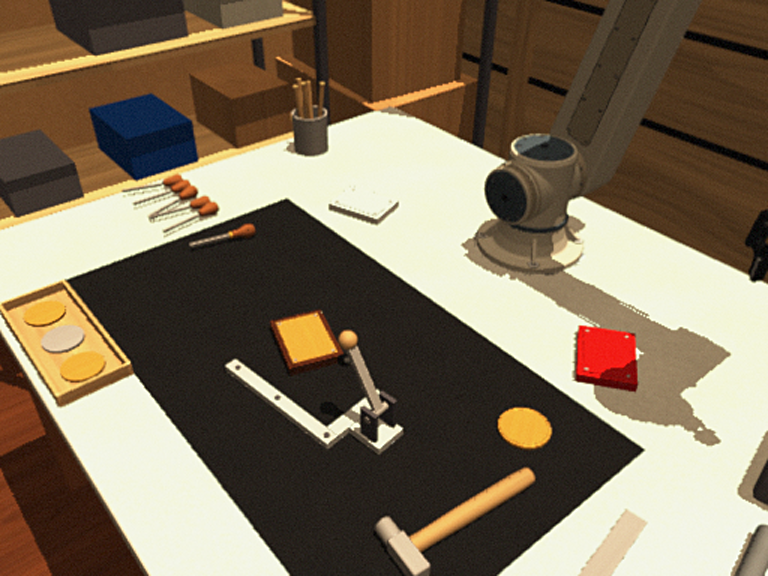

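Look-alikes, in scene px (768 wide): the red slab at (366,212), the white slab at (157,371), and the brass-on-dark-wood plaque at (443,333). The last is the one described; in the side view it is at (306,340). The jig corner is at about scene (535,292) and side (328,440). The arm is raised, with its ball at side (348,339). Next I'll check that choice in a crop and measure.

```bash
cat >h.py <<'E'
import cv2,numpy as np
from scipy.spatial.transform import Rotation as R
def ray(c,px):
    px=np.atleast_2d(px).astype(float)
    d=(px-[c['cx'],c['cy']])/[c['fx'],c['fy']]; u=d.copy()
    for _ in range(20): u=d/(1+c['k1']*(u**2).sum(1,keepdims=True))
    M=cv2.Rodrigues(np.array(c['rvec'],float))[0]
    return -M.T@np.array(c['tvec']).ravel(), np.c_[u,np.ones(len(u))]@M
def plane(c,px,z):
    o,d=ray(c,px); return o+d*((z-o[2])/d[:,2])[:,None]
def proj(c,P):
    M=cv2.Rodrigues(np.array(c['rvec'],float))[0]
    q=np.atleast_2d(P)@M.T+np.array(c['tvec']).ravel(); u=q[:,:2]/q[:,2:]
    return u*(1+c['k1']*(u**2).sum(1,keepdims=True))*[c['fx'],c['fy']]+[c['cx'],c['cy']]
def tri(cs,ps):
    A=0;b=0
    for c,p in zip(cs,ps):
        o,d=ray(c,p);d=d[0]/np.linalg.norm(d);N=np.eye(3)-np.outer(d,d);A=A+N;b=b+N@o
    return np.linalg.solve(A,b)
def brass(c,near,z=.022):
    """rect of brass face blob nearest 'near' (world xy): centre, size, angle deg on plane z"""
    h=cv2.cvtColor(c['image'],cv2.COLOR_RGB2HSV)
    m=cv2.inRange(h,(12,110,120),(28,255,255))
    cs,_=cv2.findContours(m,0,cv2.CHAIN_APPROX_NONE)
    cs=[k for k in cs if cv2.contourArea(k)>150]
    W=[plane(c,k[:,0],z)[:,:2] for k in cs]
    w=min(W,key=lambda w:np.linalg.norm(w.mean(0)-near))
    return cv2.minAreaRect((w*1000).astype(np.float32))
E
python3 - <<'E'
import pickle;from h import *
d=pickle.load(open('c0.pkl','rb'))
S,D=d['scene'],d['side']
cen=plane(S,[443/1.5,333/1.5],.022)[0];print('plaque',cen, plane(D,[306/1.5,340/1.5],.022))
for c in(S,D): print(brass(c,cen[:2]))
print('ball',tri([S,D],[[508/1.5,228/1.5],[348/1.5,339/1.5]]), proj(S,tri([S,D],[[508/1.5,228/1.5],[348/1.5,339/1.5]]))*1.5)
for c,n,p in((S,'S',[(540,291),(508,372),(472,285)]),(D,'D',[(325,442),(232,362),])): print(n,plane(c,np.array(p)/1.5,.018))
a=S['image'][130:260,250:380];b=D['image'][190:320,140:290]
z=lambda x:cv2.resize(x[:,:,::-1],(390*1,390) ,interpolation=cv2.INTER_CUBIC)
cv2.imwrite('pics/crop.png',np.hstack([cv2.resize(a[:,:,::-1],(400,400),interpolation=2),cv2.resize(b[:,20:150,::-1],(400,400),interpolation=2)]))
E
```

```text
plaque [ 0.56046068 -0.03147147  0.022     ] [[ 0.55836133 -0.01778059  0.022     ]]
((554.711181640625, -25.764755249023438), (120.62676239013672, 84.66993713378906), 72.62971496582031)
((553.4950561523438, -27.87702178955078), (118.0433349609375, 80.6666259765625), 72.1754150390625)
ball [0.59515852 0.14961246 0.15456854] [[506.45890038 226.58471233]]
S [[ 0.66627768  0.18003507  0.018     ]
 [ 0.69084484 -0.06585223  0.018     ]
 [ 0.54418902  0.1366076   0.018     ]]
D [[ 0.6631964   0.18297478  0.018     ]
 [ 0.68287189 -0.05346329  0.018     ]]
```

View pics/crop.png

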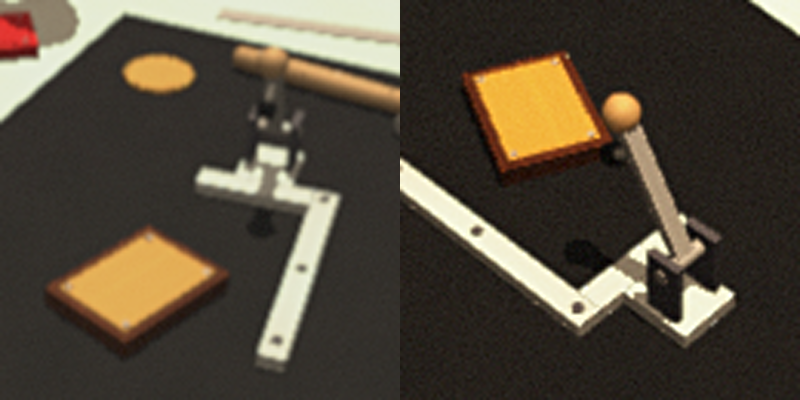

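The crop confirms the plaque: brass face with a dark wood rim. The fence and side stop are clear, and the side view shows the tops of both inner edges. Next I'll fit the jig edges.

```bash
python3 - <<'E'
import pickle;from h import *
d=pickle.load(open('c0.pkl','rb'))
for n in('side','scene'):
    c=d[n];g=cv2.cvtColor(c['image'],cv2.COLOR_RGB2GRAY)
    x=proj(c,[.675,.06,.018])[0].astype(int)
    m=cv2.inRange(g,110,255)
    _,lab,st,_=cv2.connectedComponentsWithStats(m)
    w=lab[x[1]-8:x[1]+8,x[0]-8:x[0]+8];l=np.bincount(w[w>0]).argmax()
    k=max(cv2.findContours((lab==l).astype(np.uint8),0,1)[0],key=cv2.contourArea)
    print(n,st[l]);a=cv2.approxPolyDP(k,2,True)[:,0]
    print(np.c_[a,np.round(plane(c,a,.018)[:,:2]*1000)].astype(int).tolist())
    P=plane(c,k[:,0],.018)[:,:2]*1000
    np.save(n+'P.npy',P)
    # holes
    for q in [P]:
        u=np.array([-.09,1]);u/=np.linalg.norm(u)
        # points along fence
        s=q[(q[:,1]>-30)&(q[:,1]<130)&(q[:,0]>640)]
        v=np.array([1,.09])/np.linalg.norm([1,.09]);t=s@v
        for side in(t<np.median(t),t>=np.median(t)):
            e=s[side];f=cv2.fitLine(e.astype(np.float32),cv2.DIST_HUBER,0,.01,.01).ravel();print('line',len(e),f, 'ang',np.degrees(np.arctan2(f[1],f[0])))
E
```

```text
side [ 150  239  119   61 1269]
[[150, 243, 695, -55], [218, 296, 663, 188], [232, 284, 618, 180], [253, 299, 609, 243], [258, 294, 591, 239], [261, 295, 588, 245], [268, 285, 557, 233], [261, 285, 569, 223], [253, 280, 574, 200], [252, 293, 600, 228], [248, 295, 610, 227], [242, 291, 613, 210], [238, 279, 598, 176], [240, 271, 580, 160], [247, 272, 569, 173], [244, 265, 560, 151], [216, 284, 646, 157], [157, 239, 674, -57]]
line 43 [ 1.3237143e-01 -9.9120021e-01  6.5786310e+02  6.3335396e+01] ang -82.39335
line 44 [ 1.357805e-01 -9.907389e-01  6.814146e+02  5.369885e+01] ang -82.19624
scene [314 177  47  71 943]
[[334, 177, 568, 232], [331, 184, 575, 190], [316, 184, 535, 169], [314, 189, 540, 141], [337, 192, 605, 158], [350, 197, 646, 152], [334, 245, 678, -61], [341, 247, 694, -60], [360, 194, 666, 180], [346, 190, 624, 181], [342, 185, 605, 201], [343, 179, 597, 234]]
line 35 [ 1.3464271e-01 -9.9089420e-01  6.6016327e+02  4.6567307e+01] ang -82.26204
line 36 [ 1.3666943e-01 -9.9061674e-01  6.8330963e+02  4.6615894e+01] ang -82.14483
```

Jig yaw is about +7.75°, with the inner corner at about (645.5,155). The plaque is at (554,-27) mm, yaw -17.4°, so it must go to about (607,84). Plan: push the near long edge with two half-open fingertips, turning the plaque until it sits flush on the fence, then push the short edge left to the stop.

```bash
cat >>h.py <<'E'
J0=np.array([645.5,155.]);JA=7.75
def jig(x,y):
    a=np.radians(JA);return J0+x*np.array([np.cos(a),np.sin(a)])+y*np.array([-np.sin(a),np.cos(a)])
def tojig(p):
    a=np.radians(JA);q=np.array(p)[:2]-J0;return np.array([q@[np.cos(a),np.sin(a)],q@[-np.sin(a),np.cos(a)]])
def go(s,xyz_mm,yaw):
    """numbers for a row: target TCP (mm), tool pointing down with its x at world yaw (deg)"""
    R0=R.from_rotvec(s['eef_rot']);T=R.from_euler('z',yaw,degrees=True)*R.from_euler('x',180,degrees=True)
    t=(R0.inv()*T).as_rotvec()/(np.pi/2);p=R0.inv().apply(np.array(xyz_mm)/1000-s['eef_pos'])/.3
    return np.round(np.r_[t,p],3)
E
python3 - <<'E'
from h import *;from rig import r
s=r.sense()
print(go(s,[479,-3.5,192],-17.4))
E
```

```text
[ 1.00e-03 -0.00e+00  1.80e-02  1.54e+00  1.41e+00  2.00e-03]
```

Emit:
arm_command(series="0 0 0.018 0.98 0.9 0 50;0 0 0.018 0.98 0.9 0 50;0 0 0.018 0.98 0.9 0 50;0 0 0.018 0.98 0.9 0 50;0 0 0.018 0.98 0.9 0 50;0 0 0.018 0.98 0.9 0 50;0 0 0.018 0.98 0.9 0 50;0 0 0.018 0.98 0.9 0 50;0 0 0.018 0.98 0.9 0 50;0 0 0.018 0.98 0.9 0 50;0 0 0.018 0.98 0.9 0 50")

```text
clock: 1.2
eef_pos: [0.3585, 0.1901, 0.1923]
eef_rot: [3.106, -0.474, -0.001]
contact_force: [0.1, 0.2, 0.0]
width: 0.582
grasp_force: 0.0
```

```bash
python3 - <<'E'
from h import *;from rig import r
s=r.sense();print(s['clock'],s['width'],s['eef_pos'])
print(go(s,[479,-3.5,192],-17.4),go(s,[479,-3.5,30],-17.4))
E
```

```text
1.2 0.5818611891673765 [0.35854217 0.1901471  0.19234465]
[0.    0.    0.001 0.576 0.496 0.001] [0.    0.    0.001 0.576 0.496 0.541]
```

Emit:
arm_command(series="0 0 0.001 0.576 0.496 0 50;0 0 0.001 0.576 0.496 0 50;0 0 0.001 0.576 0.496 0 50;0 0 0.001 0.576 0.496 0 50;0 0 0.001 0.576 0.496 0 50;0 0 0.001 0.576 0.496 0.1 50;0 0 0.001 0.576 0.496 0.25 50;0 0 0.001 0.576 0.496 0.4 50;0 0 0.001 0.576 0.496 0.5 50;0 0 0.001 0.576 0.496 0.541 50;0 0 0.001 0.576 0.496 0.541 50")

```text
clock: 2.3
eef_pos: [0.4777, -0.0027, 0.0281]
eef_rot: [3.104, -0.472, -0.007]
contact_force: [-0.3, 0.3, 1.2]
width: 0.586
grasp_force: 0.0
```

```bash
python3 - <<'E'
from h import *;from rig import r
s=r.sense();print(s['clock'],s['eef_pos'],s['contact_force'])
for n in('scene','side'): print(brass(r.camera(n),[.554,-.027]))
c=r.camera('side');x,y=proj(c,[.52,-.01,.03])[0].astype(int)
cv2.imwrite('pics/a.png',cv2.resize(c['image'][y-70:y+70,x-90:x+90,::-1],(720,560),interpolation=2))
print(go(s,[479,-3.5,10],-17.4))
E
```

```text
2.3 [ 0.47765893 -0.0026565   0.02809254] [-0.27066974  0.26391682  1.17769202]
((556.5964965820312, -23.02350616455078), (114.2706069946289, 82.70734405517578), 72.6332015991211)
((555.2353515625, -25.009788513183594), (111.81336975097656, 78.68905639648438), 72.41889190673828)
[0.002 0.003 0.001 0.005 0.001 0.06 ]
```

View pics/a.png

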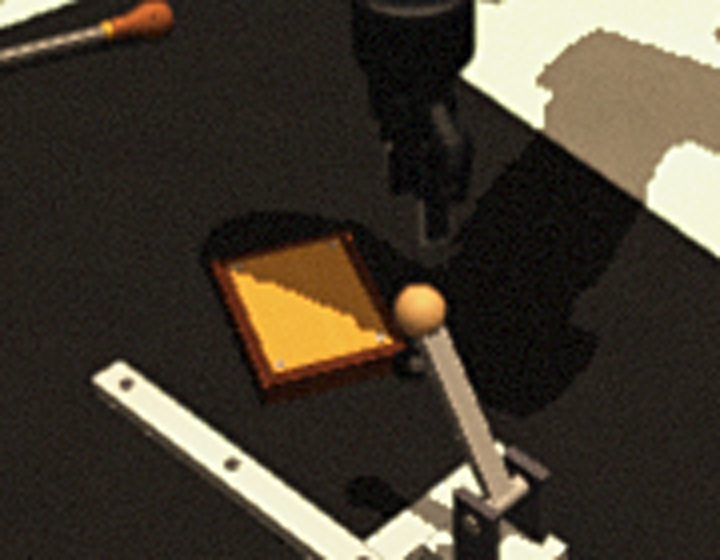

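The fingertips stand behind the plaque's near edge at crop (430,230). The arm's shadow covers half the brass. I'll lower the tool and print the pushing poses.

Emit:
arm_command(series="0 0 0 0 0 0.03 50;0 0 0 0 0 0.06 50;0 0 0 0.015 0 0.068 50;0 0 0 0.03 0 0.068 50;0 0 0 0.03 0 0.068 50")

```text
clock: 2.95
eef_pos: [0.4889, -0.0068, 0.01]
eef_rot: [3.105, -0.477, 0.001]
contact_force: [0.4, 1.2, -0.4]
width: 0.583
grasp_force: 0.0
```

```bash
sed -i 's/(12,110,120)/(13,110,70)/' h.py; python3 - <<'E'
from h import *;from rig import r
s=r.sense();print(s['clock'],s['eef_pos'],s['contact_force'])
for n in('scene','side'): print(brass(r.camera(n),[.554,-.027]))
c0=np.array([554,-27.]);c1=jig(-52,-172);print(c1)
for f in np.linspace(0,1,11):
    c=c0+f*(c1-c0);y=-17.4+f*25.15;a=np.radians(y)
    t=c-58.5*np.array([np.cos(a),np.sin(a)])
    print(t.round(),round(y,1),go(s,[*t,9],y)[2:])
E
```

```text
2.95 [ 0.48890093 -0.0067989   0.00997538] [ 0.3729714   1.24802596 -0.41512157]
((555.8873291015625, -25.440216064453125), (120.07376861572266, 84.2901611328125), 72.52348327636719)
((554.4422607421875, -26.869003295898438), (115.81935119628906, 79.47881317138672), 72.1886215209961)
[617.16933334 -22.44118272]
[498. -10.] -17.4 [-0.001  0.032 -0.001  0.003]
[504. -12.] -14.9 [-0.029  0.052  0.     0.003]
[509. -14.] -12.4 [-0.057  0.072  0.001  0.003]
[515. -16.] -9.9 [-0.085  0.093  0.002  0.003]
[521. -18.] -7.3 [-0.113  0.114  0.002  0.003]
[527. -20.] -4.8 [-0.14   0.135  0.003  0.003]
[533. -22.] -2.3 [-0.168  0.157  0.003  0.003]
[540. -24.] 0.2 [-0.196  0.179  0.004  0.003]
[546. -26.] 2.7 [-0.224  0.201  0.004  0.003]
[553. -28.] 5.2 [-0.252  0.224  0.004  0.003]
[559. -30.] 7.8 [-0.28   0.247  0.004  0.003]
```

Emit:
arm_command(series="0 0 0 0.02 0 0.003 50;0 0 0 0.032 0 0.003 50;0 0 -0.029 0.052 0 0.003 50;0 0 -0.057 0.072 0.001 0.003 50;0 0 -0.085 0.093 0.002 0.003 50;0 0 -0.113 0.114 0.002 0.003 50;0 0 -0.14 0.135 0.003 0.003 50;0 0 -0.168 0.157 0.003 0.003 50;0 0 -0.168 0.157 0.003 0.003 50")

```text
clock: 3.95
eef_pos: [0.5336, -0.0218, 0.009]
eef_rot: [3.141, -0.064, 0.001]
contact_force: [-0.5, 0.6, -0.2]
width: 0.582
grasp_force: 0.0
```

```bash
cat >chk.py <<'E'
from h import *;from rig import r
s=r.sense();print(s['clock'],s['eef_pos'].round(4) if hasattr(s['eef_pos'],'round') else s['eef_pos'],np.round(s['contact_force'],1),'toolyaw',R.from_rotvec(s['eef_rot']).apply([1,0,0]).round(3))
def plq(near):
    o=[]
    for n in('scene','side'):
        (x,y),(w,h),a=brass(r.camera(n),near)
        if w<h: a+=90
        a=(a-90+90)%180-90
        print(n,np.round([x,y,w,h,a],1),'jig',tojig([x,y]).round(1),'rel yaw',round(a-JA,2))
E
python3 - <<'E'
from chk import *
plq([.59,-.025])
E
```

```text
3.95 [ 0.5336 -0.0218  0.009 ] [-0.5  0.6 -0.2] toolyaw [ 0.999 -0.041  0.   ]
scene [554.6 -26.1 119.   83.2 -18.6] jig [-114.5 -167.2] rel yaw -26.32
side [554.6 -26.9 116.2  79.9 -18.3] jig [-114.6 -167.9] rel yaw -26.0
```

```bash
python3 - <<'E'
from h import *;from rig import r
o=[]
for n in('scene','side'):
    c=r.camera(n);x,y=proj(c,[.54,-.02,.03])[0].astype(int)
    o.append(cv2.resize(c['image'][y-55:y+45,x-50:x+50,::-1],(400,400),interpolation=2))
cv2.imwrite('pics/b.png',np.hstack(o))
E
```

```text
(no output)
```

View pics/b.png

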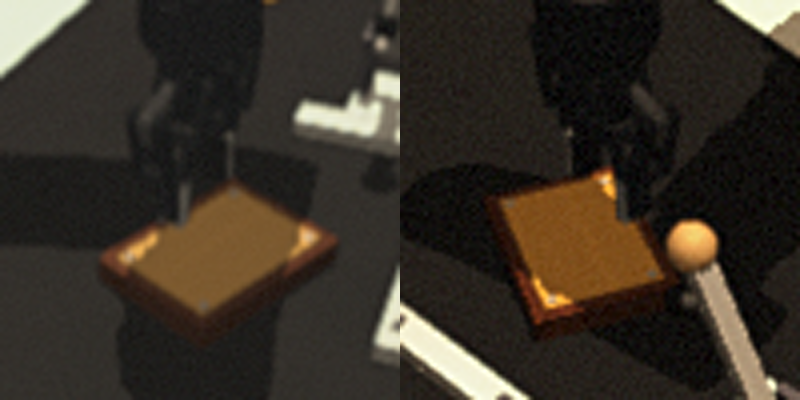

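The picture shows the fingertips hovering over the plaque instead of behind it: at this opening they stand farther back than I reckoned. The plaque hasn't moved. I'll back off and lower until the mat is felt.

Emit:
arm_command(series="0 0 0 0 0 -0.05 50;0 0 0.08 -0.1 -0.03 -0.067 50;0 0 0.168 -0.215 -0.064 -0.067 50;0 0 0.168 -0.215 -0.064 -0.03 50;0 0 0.168 -0.215 -0.064 0 50;0 0 0.168 -0.215 -0.064 0.017 50;0 0 0.168 -0.215 -0.064 0.02 50;0 0 0.168 -0.215 -0.064 0.02 50")

```text
clock: 4.95
eef_pos: [0.4694, 0.0, 0.0026]
eef_rot: [3.105, -0.477, -0.001]
contact_force: [0.5, -0.0, 0.2]
width: 0.589
grasp_force: 0.0
```

Emit:
arm_command(series="0 0 0 0 0 0.007 50;0 0 0 0 0 0.013 50;0 0 0 0 0 0.013 50")

```text
clock: 5.25
eef_pos: [0.4689, 0.0002, -0.0011]
eef_rot: [3.105, -0.477, -0.001]
contact_force: [-0.1, 1.0, 0.3]
width: 0.585
grasp_force: 0.0
```

```bash
python3 - <<'E'
from chk import *
print(r.sense()['width'])
o=[]
for n in('scene','side'):
    c=r.camera(n);x,y=proj(c,[.49,-.01,.03])[0].astype(int)
    o.append(cv2.resize(c['image'][y-45:y+35,x-40:x+40,::-1],(400,400),interpolation=2))
cv2.imwrite('pics/d.png',cv2.convertScaleAbs(np.hstack(o),alpha=2))
E
```

```text
5.25 [ 4.689e-01  2.000e-04 -1.100e-03] [-0.1  1.   0.3] toolyaw [ 0.954 -0.3   -0.   ]
0.584528226265713
```

View pics/d.png

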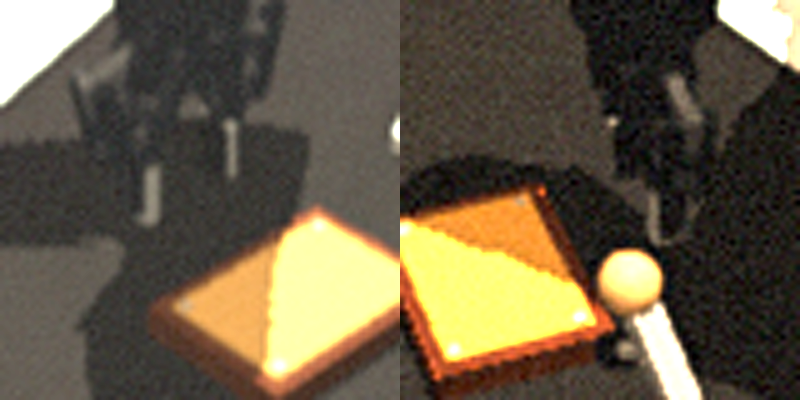

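```bash
python3 - <<'E'
from h import *;import pickle
d=pickle.load(open('c0.pkl','rb'))
for n in('scene','side'):
    c=d[n];x,y=proj(c,[.49,-.01,.03])[0].astype(int)
    for P in([468.9-.3*28,-.954*28],[468.9+.3*28,.954*28]):
      for z in(4,10,16,22): print(n,P,z,((proj(c,np.array([*P,z])/1000)[0]-[x-40,y-45])*5).round())
E
```

```text
scene [460.5, -26.712] 4 [140. 265.]
scene [460.5, -26.712] 10 [140. 257.]
scene [460.5, -26.712] 16 [140. 248.]
scene [460.5, -26.712] 22 [140. 239.]
scene [477.29999999999995, 26.712] 4 [211. 223.]
scene [477.29999999999995, 26.712] 10 [212. 215.]
scene [477.29999999999995, 26.712] 16 [212. 206.]
scene [477.29999999999995, 26.712] 22 [212. 198.]
side [460.5, -26.712] 4 [231. 225.]
side [460.5, -26.712] 10 [231. 217.]
side [460.5, -26.712] 16 [230. 208.]
side [460.5, -26.712] 22 [230. 199.]
side [477.29999999999995, 26.712] 4 [267. 289.]
side [477.29999999999995, 26.712] 10 [267. 280.]
side [477.29999999999995, 26.712] 16 [267. 271.]
side [477.29999999999995, 26.712] 22 [267. 263.]
```

Emit:
arm_command(series="0 0 0 0 0 0.006 50;0 0 0 0 0 0.01 50;0 0 0 0 0 0.013 50;0 0 0 0 0 0.013 50")

```text
clock: 5.75
eef_pos: [0.4689, 0.0002, -0.005]
eef_rot: [3.105, -0.477, -0.001]
contact_force: [0.5, 0.6, -0.1]
width: 0.586
grasp_force: 0.0
```

Emit:
arm_command(series="0 0 0 0 0 0.007 50;0 0 0 0 0 0.013 50;0 0 0 0 0 0.017 50;0 0 0 0 0 0.017 50")

```text
clock: 6.15
eef_pos: [0.4688, 0.0002, -0.0102]
eef_rot: [3.105, -0.477, -0.001]
contact_force: [0.1, 0.9, -0.1]
width: 0.583
grasp_force: 0.0
```

```bash
python3 - <<'E'
from chk import *
o=[]
for n in('scene','side'):
    c=r.camera(n);x,y=proj(c,[.48,-.01,.03])[0].astype(int)
    o.append(cv2.resize(c['image'][y-45:y+25,x-35:x+35,::-1],(400,400),interpolation=2))
cv2.imwrite('pics/e.png',cv2.convertScaleAbs(np.hstack(o),alpha=5))
E
```

```text
6.15 [ 4.688e-01  2.000e-04 -1.020e-02] [ 0.1  0.9 -0.1] toolyaw [ 0.954 -0.3   -0.   ]
```

View pics/e.png

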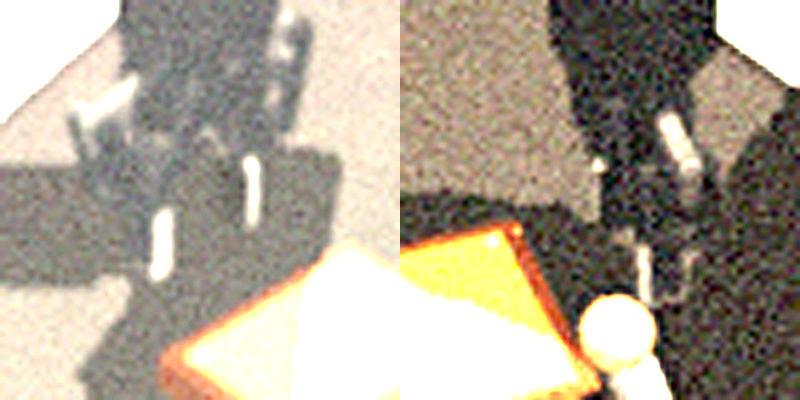

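The fingertips show at scene crop (160,278) and (252,225), and the left one at side crop (665,300). I'll triangulate.

```bash
python3 - <<'E'
from h import *;import pickle
d=pickle.load(open('c0.pkl','rb'));f=70/400
O={n:proj(d[n],[.48,-.01,.03])[0].astype(int)-[35,45] for n in d}
S=lambda u,v:np.array([u,v])*f+O['scene']
D=lambda u,v:np.array([u-400,v])*f+O['side']
cs=[d['scene'],d['side']]
for a,b in((S(252,225),D(665,300)),(S(252,225),D(650,303)),(S(252,225),D(685,295))): print(tri(cs,[a,b]))
for P in([468.8-.3*28,-.954*28],[468.8+.3*28,.954*28]):
  for z in(4,14,22): print(P,z,(proj(cs[0],np.array([*P,z])/1000)[0]-O['scene'])/f)
print(plane(cs[0],[S(160,278),S(252,225)],.02)*1000,plane(cs[0],[S(160,278),S(252,225)],.006)*1000)
E
```

```text
[0.48215607 0.03154361 0.02943739]
[0.48595262 0.02839021 0.03031261]
[0.47707962 0.03556012 0.02857155]
[460.40000000000003, -26.712] 4 [148.13502464 308.6237176 ]
[460.40000000000003, -26.712] 14 [147.96899105 292.21595966]
[460.40000000000003, -26.712] 22 [147.83503972 278.96119066]
[477.2, 26.712] 4 [230.06142104 260.96599595]
[477.2, 26.712] 14 [230.33430598 244.78468195]
[477.2, 26.712] 22 [230.55514911 231.7160802 ]
[[463.83827854 -20.91735857  20.        ]
 [482.63491744  39.38332131  20.        ]] [[454.77136391  -4.79382203   6.        ]
 [473.9953068   56.87767322   6.        ]]
```

Emit:
arm_command(series="0 0 0 0 0 0.007 50;0 0 0 0 0 0.013 50;0 0 0 0 0 0.017 50;0 0 0 0 0 0.017 50")

```text
clock: 6.65
eef_pos: [0.4688, 0.0002, -0.0152]
eef_rot: [3.105, -0.477, -0.001]
contact_force: [-0.9, 0.5, -0.4]
width: 0.584
grasp_force: 0.0
```

Emit:
arm_command(series="0 0 0 0 0 0.007 50;0 0 0 0 0 0.013 50;0 0 0 0 0 0.013 50")

```text
clock: 6.95
eef_pos: [0.4688, 0.0002, -0.0192]
eef_rot: [3.105, -0.477, -0.001]
contact_force: [0.2, -0.1, 0.4]
width: 0.587
grasp_force: 0.0
```

Emit:
arm_command(series="0 0 0 0 0 0.005 50;0 0 0 0 0 0.01 50;0 0 0 0 0 0.01 50")

```text
clock: 7.25
eef_pos: [0.4688, 0.0002, -0.0221]
eef_rot: [3.105, -0.477, -0.001]
contact_force: [-0.2, -0.0, -0.1]
width: 0.583
grasp_force: 0.0
```

```bash
python3 - <<'E'
from chk import *
c=r.camera('scene');a=c['image'];x,y=proj(c,[.48,-.01,.03])[0].astype(int)
b=r.camera('side')['image']
w=r.camera('wrist');
o=[cv2.resize(a[y-45:y+25,x-35:x+35,::-1],(350,350),interpolation=2)]
o=[cv2.convertScaleAbs(o[0],alpha=5),cv2.resize(w['image'][:,:,::-1],(450,350))]
cv2.imwrite('pics/f.png',np.hstack(o))
print(w['rvec'],w['tvec'])
M=cv2.Rodrigues(np.array(w['rvec'],float))[0];print(-M.T@np.array(w['tvec']).ravel())
E
```

```text
7.25 [ 4.688e-01  2.000e-04 -2.210e-02] [-0.2 -0.  -0.1] toolyaw [ 0.954 -0.3   -0.   ]
[-1.75154966  2.38597285  0.33164796] [0.14174177 0.4525735  0.29559378]
[ 0.53480589 -0.01937341  0.16092394]
```

View pics/f.png

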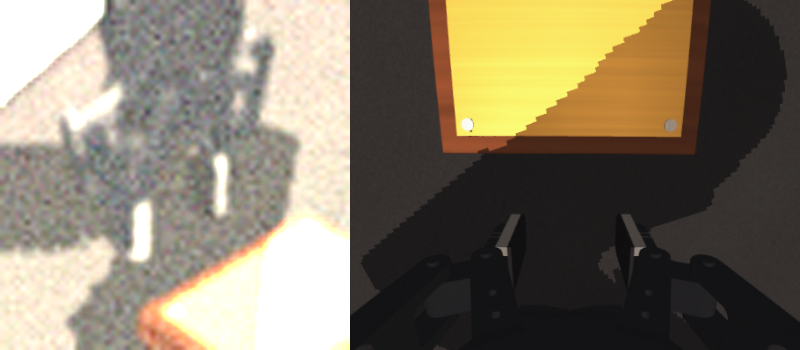

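```bash
python3 - <<'E'
from h import *;from rig import r
w=r.camera('wrist');k=512/450;q=384/350
u=lambda a,b:[(a-350)*k,b*q]
P=plane(w,[u(443,153),u(696,153),u(467,125),u(670,125)],.022)*1000
print(P.round(1),np.linalg.norm(P[0]-P[1]),np.linalg.norm(P[2]-P[3]))
P=plane(w,[u(443,153),u(696,153)],.004)*1000;print(np.linalg.norm(P[0]-P[1]))
g=np.array([u(505,215),u(520,215),u(623,215),u(633,215),u(510,255),u(633,255)])
for z in(-.02,0.005,.02,.04): print(z,(plane(w,g,z)*1000)[:,:2].round(0).tolist())
E
```

```text
[[528.9  51.7  22. ]
 [489.6 -73.4  22. ]
 [537.8  34.2  22. ]
 [507.2 -63.2  22. ]] 131.16797421503696 102.138694363211
148.1560865886635
-0.02 [[474.0, 49.0], [471.0, 38.0], [449.0, -32.0], [447.0, -38.0], [444.0, 56.0], [416.0, -31.0]]
0.005 [[482.0, 39.0], [480.0, 30.0], [461.0, -30.0], [459.0, -36.0], [456.0, 46.0], [433.0, -29.0]]
0.02 [[487.0, 34.0], [485.0, 26.0], [468.0, -29.0], [466.0, -34.0], [464.0, 40.0], [442.0, -29.0]]
0.04 [[494.0, 26.0], [492.0, 19.0], [477.0, -28.0], [476.0, -32.0], [474.0, 31.0], [456.0, -27.0]]
```

Emit:
arm_command(series="0 0 0 0.04 0 0.003 50;0 0 0 0.08 0 0.003 50;0 0 0 0.1 0 0.003 50;0 0 0 0.12 0 0.003 50;0 0 0 0.14 0 0.003 50;0 0 0 0.14 0 0.003 50")

```text
clock: 8.05
eef_pos: [0.5098, -0.0127, -0.023]
eef_rot: [3.105, -0.477, 0.001]
contact_force: [-0.5, -0.0, 0.2]
width: 0.582
grasp_force: 0.0
```

```bash
python3 - <<'E'
from chk import *
plq([.56,-.025])
E
```

```text
8.05 [ 0.5098 -0.0127 -0.023 ] [-0.5 -0.   0.2] toolyaw [ 0.954 -0.3    0.   ]
scene [566.8 -30.  118.2  83.4 -17.8] jig [-103.  -172.7] rel yaw -25.52
side [565.7 -31.  115.7  79.  -17.8] jig [-104.1 -173.6] rel yaw -25.58
```

Contact: the plaque moved 12 mm, still square to the fingers. Next, push while turning towards the fence.

```bash
python3 - <<'E'
from h import *;from rig import r
s=r.sense();c0=np.array([566.3,-30.5]);c1=jig(-50,-177);print(c1)
for f in np.linspace(0,1,12)[1:]:
    c=c0+f*(c1-c0);y=-17.5+f*25.25;a=np.radians(y)
    t=c-59*np.array([np.cos(a),np.sin(a)])
    print(t.round(),round(y,1),go(s,[*t,-23],y)[2:])
E
```

```text
[619.82531979 -27.12581035]
[514. -15.] -15.2 [-0.025  0.017  0.003  0.001]
[519. -17.] -12.9 [-0.051  0.032  0.005  0.001]
[523. -19.] -10.6 [-0.076  0.048  0.007  0.001]
[527. -21.] -8.3 [-0.102  0.064  0.009  0.001]
[532. -23.] -6.0 [-0.127  0.081  0.011  0.001]
[537. -25.] -3.7 [-0.153  0.098  0.013  0.001]
[541. -27.] -1.4 [-0.178  0.115  0.014  0.001]
[546. -29.] 0.9 [-0.204  0.133  0.016  0.001]
[551. -31.] 3.2 [-0.229  0.15   0.018  0.001]
[556. -33.] 5.5 [-0.255  0.168  0.019  0.001]
[561. -35.] 7.8 [-0.28   0.187  0.02   0.001]
```

Emit:
arm_command(series="0 0 -0.025 0.017 0.003 0.001 50;0 0 -0.051 0.032 0.005 0.001 50;0 0 -0.076 0.048 0.007 0.001 50;0 0 -0.102 0.064 0.009 0.001 50;0 0 -0.127 0.081 0.011 0.001 50;0 0 -0.153 0.098 0.013 0.001 50;0 0 -0.178 0.115 0.014 0.001 50;0 0 -0.204 0.133 0.016 0.001 50;0 0 -0.229 0.15 0.018 0.001 50;0 0 -0.255 0.168 0.019 0.001 50;0 0 -0.28 0.187 0.02 0.001 50;0 0 -0.28 0.187 0.02 0.001 50")

```text
clock: 9.35
eef_pos: [0.5608, -0.0352, -0.0232]
eef_rot: [3.134, 0.213, -0.0]
contact_force: [-0.8, -1.6, 0.4]
width: 0.586
grasp_force: 0.6
```

```bash
python3 - <<'E'
from chk import *
plq([.615,-.027])
E
```

```text
9.35 [ 0.5608 -0.0352 -0.0232] [-0.8 -1.6  0.4] toolyaw [ 0.991  0.135 -0.   ]
scene [619.8 -26.7  81.9 120.7   7.3] jig [ -50.  -176.6] rel yaw -0.4
side [618.5 -28.2  79.7 116.3   7.8] jig [ -51.5 -177.9] rel yaw 0.09
```

Placed as planned: relative yaw about 0, with about 3 mm to the fence. I'll move round to the right short edge.

Emit:
arm_command(series="0 0 0 -0.05 0 0 50;0 0 0 -0.05 0 -0.1 50;0 0 0.1 -0.05 0 -0.23 50;0 0 0.2 0 0.1 -0.23 50;0 0 0.3 0.05 0.2 -0.23 50;0 0 0.4 0.1 0.303 -0.23 50;0 0 0.5 0.15 0.303 -0.23 50;0 0 0.6 0.199 0.303 -0.23 50;0 0 0.7 0.199 0.303 -0.23 50;0 0 0.8 0.199 0.303 -0.23 50;0 0 0.9 0.199 0.303 -0.23 50;0 0 1 0.199 0.303 -0.23 50")

```text
clock: 10.65
eef_pos: [0.6326, -0.1166, 0.046]
eef_rot: [-2.431, 1.989, -0.001]
contact_force: [-0.5, 0.3, 0.1]
width: 0.585
grasp_force: 0.0
```

```bash
python3 - <<'E'
from chk import *
plq([.615,-.027])
J=jig(-50,-268);print(tojig(s['eef_pos']*1000))
for z in (45,-10,-23): print(go(s,[*J,z],-82.25))
E
```

```text
10.65 [ 0.6326 -0.1166  0.046 ] [-0.5  0.3  0.1] toolyaw [ 0.198 -0.98   0.   ]
scene [619.3 -26.7  81.  120.7   7.6] jig [ -50.5 -176.5] rel yaw -0.17
side [617.8 -27.9  80.7 115.6   7.7] jig [ -52.1 -177.5] rel yaw -0.06
[ -49.36467552 -267.36947131]
[-0.001 -0.     0.041  0.002  0.002  0.003]
[-0.001 -0.     0.041  0.002  0.002  0.187]
[-0.001 -0.     0.041  0.002  0.003  0.23 ]
```

Emit:
arm_command(series="0 0 0.041 0 0 0.1 50;0 0 0.041 0.002 0.002 0.18 50;0 0 0.041 0.002 0.002 0.22 50;0 0 0.041 0.002 0.002 0.23 50;0 0 0.041 -0.02 0.002 0.23 50;0 0 0.041 -0.04 0.002 0.23 50;0 0 0.041 -0.055 0.002 0.23 50;0 0 0.041 -0.07 0.002 0.23 50;0 0 0.041 -0.07 0.002 0.23 50")

```text
clock: 11.65
eef_pos: [0.6282, -0.096, -0.0219]
eef_rot: [-2.373, 2.057, -0.003]
contact_force: [-0.2, 0.1, 2.1]
width: 0.585
grasp_force: 1.1
```

```bash
python3 - <<'E'
from chk import *
plq([.615,-.02]);print(tojig(s['eef_pos']*1000),go(s,[*jig(-50,-150),-23],-82.25))
E
```

```text
11.65 [ 0.6282 -0.096  -0.0219] [-0.2  0.1  2.1] toolyaw [ 0.142 -0.99   0.001]
scene [613.1 -55.1  46.8  66.   24.5] jig [ -60.5 -203.8] rel yaw 16.76
side [616.2 -23.1  81.  116.1   8.6] jig [ -53.1 -172.5] rel yaw 0.86
[ -51.0389361  -246.39668957] [-0.001 -0.     0.005 -0.321 -0.006  0.003]
```

Emit:
arm_command(series="0 0 0.005 -0.03 -0.001 0.003 50;0 0 0.005 -0.06 -0.002 0.003 50;0 0 0.005 -0.09 -0.003 0.003 50;0 0 0.005 -0.12 -0.004 0.003 50;0 0 0.005 -0.15 -0.005 0.003 50;0 0 0.005 -0.18 -0.006 0.003 50;0 0 0.005 -0.21 -0.006 0.003 50;0 0 0.005 -0.24 -0.006 0.003 50;0 0 0.005 -0.27 -0.006 0.003 50;0 0 0.005 -0.3 -0.006 0.003 50;0 0 0.005 -0.321 -0.006 0.003 50;0 0 0.005 -0.321 -0.006 0.003 50")

```text
clock: 12.95
eef_pos: [0.6168, -0.0014, -0.0224]
eef_rot: [-2.365, 2.066, -0.005]
contact_force: [0.3, -3.3, 7.3]
width: 0.588
grasp_force: 3.6
```

```bash
python3 - <<'E'
from chk import *
plq([.606,.075]);print(tojig(s['eef_pos']*1000),go(s,[*jig(-50,-140),-23],-82.25))
E
```

```text
12.95 [ 0.6168 -0.0014 -0.0224] [ 0.3 -3.3  7.3] toolyaw [ 0.134 -0.991  0.002]
scene [601.8  45.1  50.1  74.8  23.1] jig [ -58.1 -103. ] rel yaw 15.39
side [606.1  72.3  78.9 114.8   7.3] jig [-50.2 -76.7] rel yaw -0.45
[ -49.52867055 -151.08467964] [-0.002 -0.001 -0.    -0.037  0.002  0.002]
```

Emit:
arm_command(series="0 0 0 -0.015 0.002 -0.004 50;0 0 0 -0.026 0.002 -0.004 50;0 0 0 -0.03 0.002 -0.004 50;0 0 0 -0.03 0.002 -0.004 50")

```text
clock: 13.45
eef_pos: [0.6141, 0.0076, -0.0223]
eef_rot: [2.365, -2.067, 0.002]
contact_force: [1.1, -5.2, 5.2]
width: 0.587
grasp_force: 3.5
```

Emit:
arm_command(series="0 0 0 -0.004 0 0 50;0 0 0 -0.008 0 0 50;0 0 0 -0.008 0 0 50")

```text
clock: 13.75
eef_pos: [0.6138, 0.0098, -0.0223]
eef_rot: [2.365, -2.067, 0.002]
contact_force: [0.5, -5.2, 5.5]
width: 0.587
grasp_force: 3.7
```

```bash
python3 - <<'E'
from chk import *
plq([.606,.084]);print(tojig(s['eef_pos']*1000))
E
```

```text
13.75 [ 0.6138  0.0098 -0.0223] [ 0.5 -5.2  5.5] toolyaw [ 0.134 -0.991  0.001]
scene [599.   56.3  48.3  79.1  23. ] jig [-59.4 -91.5] rel yaw 15.27
side [603.2  83.5  79.  114.7   7.7] jig [-51.5 -65.1] rel yaw -0.03
[ -50.96423494 -139.60149697]
```

Emit:
arm_command(series="0 0 0 -0.003 0 0 50;0 0 0 -0.006 0 0 50;0 0 0 -0.006 0 0 50")

```text
clock: 14.15
eef_pos: [0.6135, 0.0115, -0.0223]
eef_rot: [2.365, -2.067, 0.002]
contact_force: [0.8, -4.8, 6.1]
width: 0.589
grasp_force: 3.8
```

Emit:
arm_command(series="0 0 0 -0.003 0 0 50;0 0 0 -0.006 0 0 50;0 0 0 -0.006 0 0 50")

```text
clock: 14.45
eef_pos: [0.6133, 0.0133, -0.0223]
eef_rot: [2.365, -2.067, 0.002]
contact_force: [1.1, -4.8, 5.2]
width: 0.581
grasp_force: 3.8
```

Emit:
arm_command(series="0 0 0 -0.003 0 0 50;0 0 0 -0.006 0 0 50;0 0 0 -0.006 0 0 50")

```text
clock: 14.75
eef_pos: [0.6132, 0.0139, -0.0222]
eef_rot: [2.364, -2.066, 0.004]
contact_force: [1.9, -8.6, 4.2]
width: 0.584
grasp_force: 5.0
```

Emit:
arm_command(series="0 0 0 -0.003 0 0 50;0 0 0 -0.006 0 0 50;0 0 0 -0.006 0 0 50")

```text
clock: 15.05
eef_pos: [0.6133, 0.0142, -0.0221]
eef_rot: [2.363, -2.065, 0.006]
contact_force: [3.3, -14.3, 3.3]
width: 0.588
grasp_force: 6.5
```

```bash
python3 - <<'E'
from chk import *
plq([.606,.084]);print(tojig(s['eef_pos']*1000))
c=r.camera('side');x,y=proj(c,[.61,.1,.02])[0].astype(int)
cv2.imwrite('pics/g.png',cv2.resize(c['image'][y-60:y+50,x-70:x+70,::-1],(760,597),interpolation=2))
E
```

```text
15.05 [ 0.6133  0.0142 -0.0221] [  3.3 -14.3   3.3] toolyaw [ 0.134 -0.991  0.005]
scene [598.4  61.   48.9  81.5  26.7] jig [-59.3 -86.8] rel yaw 18.99
side [602.8  87.4  78.8 114.7   7.7] jig [-51.5 -61.2] rel yaw -0.03
[ -50.89209039 -135.21945354]
```

View pics/g.png

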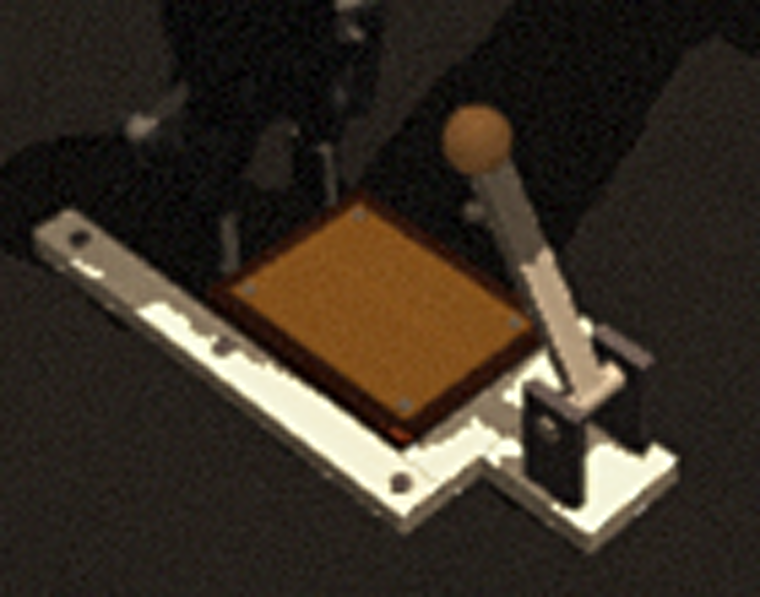

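The plaque's left edge is against the side stop: contact at 14 N, and it shows in the image at about (470,380). A small gap to the fence remains. I'll back off, go round to the near long edge and push it onto the fence.

Emit:
arm_command(series="0 0 0 0.02 0 0 50;0 0 0 0.05 0 -0.05 50;0 0 -0.1 0.05 0 -0.2 50;0 0 -0.2 0.05 0.05 -0.23 50;0 0 -0.3 0.05 0.15 -0.23 50;0 0 -0.4 0.05 0.247 -0.23 50;0 0 -0.5 -0.05 0.247 -0.23 50;0 0 -0.6 -0.15 0.247 -0.23 50;0 0 -0.7 -0.197 0.247 -0.23 50;0 0 -0.8 -0.197 0.247 -0.23 50;0 0 -0.9 -0.197 0.247 -0.23 50;0 0 -1 -0.197 0.247 -0.23 50")

```text
clock: 16.4
eef_pos: [0.5298, 0.0672, 0.0451]
eef_rot: [-3.138, -0.109, 0.004]
contact_force: [-0.7, -0.6, -0.6]
width: 0.586
grasp_force: 0.0
```

```bash
sed -i 's/645.5,155\./645.0,158.9/' h.py; python3 - <<'E'
from chk import *
plq([.606,.088]);print(tojig(s['eef_pos']*1000),go(s,[*jig(-125,-78),-22],7.75))
E
```

```text
16.4 [0.5298 0.0672 0.0451] [-0.7 -0.6 -0.6] toolyaw [ 0.998  0.069 -0.003]
scene [605.   86.6  81.6 119.5   7.4] jig [-49.4 -66.3] rel yaw -0.37
side [602.8  87.3  80.3 114.9   7.5] jig [-51.5 -65.3] rel yaw -0.27
[-126.4859861   -75.31287375] [-0.001  0.002 -0.042  0.006  0.009  0.224]
```

Emit:
arm_command(series="0 0 -0.042 0.006 0.009 0.1 50;0 0 -0.042 0.006 0.009 0.2 50;0 0 -0.042 0.006 0.009 0.22 50;0 0 -0.042 0.006 0.009 0.22 50")

```text
clock: 16.9
eef_pos: [0.532, 0.0634, -0.0207]
eef_rot: [3.135, 0.198, -0.005]
contact_force: [0.0, 0.2, 1.1]
width: 0.585
grasp_force: 0.0
```

Emit:
arm_command(series="0 0 0 0.02 0 0 50;0 0 0 0.04 0 0 50;0 0 0 0.05 0 0 50;0 0 0 0.056 0 0 50;0 0 0 0.06 0 0 50;0 0 0 0.06 0 0 50")

```text
clock: 17.5
eef_pos: [0.5512, 0.0659, -0.0196]
eef_rot: [-3.135, -0.202, -0.001]
contact_force: [0.1, -0.5, 0.5]
width: 0.587
grasp_force: 0.2
```

Emit:
arm_command(series="0 0 0 0.003 0 0 50;0 0 0 0.006 0 0 50;0 0 0 0.006 0 0 50")

```text
clock: 17.8
eef_pos: [0.5523, 0.0659, -0.0197]
eef_rot: [3.135, 0.202, -0.001]
contact_force: [-2.4, -0.3, 4.8]
width: 0.586
grasp_force: 2.0
```

Emit:
arm_command(series="0 0 0 0.003 0 0 50;0 0 0 0.006 0 0 50;0 0 0 0.006 0 0 50")

```text
clock: 18.1
eef_pos: [0.5544, 0.0662, -0.0197]
eef_rot: [3.135, 0.202, -0.001]
contact_force: [-3.7, -0.9, 5.1]
width: 0.583
grasp_force: 2.6
```

Emit:
arm_command(series="0 0 0 0.003 0 0 50;0 0 0 0.006 0 0 50;0 0 0 0.006 0 0 50")

```text
clock: 18.4
eef_pos: [0.5561, 0.0664, -0.0197]
eef_rot: [3.135, 0.202, -0.001]
contact_force: [-2.8, -0.6, 4.7]
width: 0.586
grasp_force: 2.7
```

```bash
python3 - <<'E'
from chk import *
plq([.606,.088]);print(tojig(s['eef_pos']*1000))
E
```

```text
18.4 [ 0.5561  0.0664 -0.0197] [-2.8 -0.6  4.7] toolyaw [ 0.992  0.129 -0.001]
scene [605.   86.8  81.6 119.8   7.4] jig [-49.4 -66. ] rel yaw -0.37
side [603.2  86.9  79.6 115.8   7.5] jig [-51.2 -65.7] rel yaw -0.28
[-100.56049689  -79.67557349]
```

The fingertips are rubbing on the plaque's top (Fz 5, no push), so they need to go lower. I'll back off, lower well down and try again.

Emit:
arm_command(series="0 0 0 0 0 -0.03 50;0 0 0 -0.06 0 -0.03 50;0 0 0 -0.095 0 -0.03 50;0 0 0 -0.095 0 0.01 50;0 0 0 -0.095 0 0.025 50;0 0 0 -0.095 0 0.033 50;0 0 0 -0.095 0 0.033 50")

```text
clock: 19.2
eef_pos: [0.5281, 0.0629, -0.0304]
eef_rot: [3.135, 0.202, -0.001]
contact_force: [1.3, -0.2, 0.4]
width: 0.587
grasp_force: 0.0
```

Emit:
arm_command(series="0 0 0 0 0 0.006 50;0 0 0 0 0 0.01 50;0 0 0 0 0 0.01 50")

```text
clock: 19.5
eef_pos: [0.5281, 0.0629, -0.0328]
eef_rot: [3.135, 0.202, -0.0]
contact_force: [-0.7, 0.5, 0.9]
width: 0.589
grasp_force: 0.0
```

```bash
python3 - <<'E'
from chk import *
plq([.606,.088]);print(tojig(s['eef_pos']*1000),go(s,[*jig(-110,-80),-33],7.75))
E
```

```text
19.5 [ 0.5281  0.0629 -0.0328] [-0.7  0.5  0.9] toolyaw [ 0.992  0.128 -0.   ]
scene [605.1  86.3  81.7 120.9   7.4] jig [-49.3 -66.6] rel yaw -0.37
side [602.8  87.2  80.5 116.    8.3] jig [-51.4 -65.4] rel yaw 0.54
[-128.82727894  -79.35773293] [ 0.     0.    -0.004  0.063  0.002  0.001]
```

Emit:
arm_command(series="0 0 -0.004 0.03 0 0 50;0 0 -0.004 0.05 0.001 0 50;0 0 -0.004 0.06 0.001 0 50;0 0 -0.004 0.067 0.001 0 50;0 0 -0.004 0.067 0.001 0 50")

```text
clock: 20.1
eef_pos: [0.5477, 0.065, -0.033]
eef_rot: [3.134, 0.212, -0.002]
contact_force: [-1.1, -0.3, -1.0]
width: 0.591
grasp_force: 0.5
```

Emit:
arm_command(series="0 0 0 0.004 0 0 50;0 0 0 0.007 0 0 50;0 0 0 0.007 0 0 50")

```text
clock: 20.4
eef_pos: [0.5498, 0.0654, -0.033]
eef_rot: [3.134, 0.212, -0.001]
contact_force: [-0.5, -1.1, -1.4]
width: 0.588
grasp_force: 0.7
```

Emit:
arm_command(series="0 0 0 0.003 0 0 50;0 0 0 0.006 0 0 50;0 0 0 0.006 0 0 50")

```text
clock: 20.7
eef_pos: [0.5504, 0.0654, -0.0329]
eef_rot: [3.134, 0.212, -0.004]
contact_force: [-5.3, -1.4, 2.4]
width: 0.585
grasp_force: 3.0
```

Emit:
arm_command(series="0 0 0 0.003 0 0 50;0 0 0 0.006 0 0 50;0 0 0 0.006 0 0 50")

```text
clock: 21.0
eef_pos: [0.5502, 0.0654, -0.033]
eef_rot: [3.134, 0.211, -0.01]
contact_force: [-11.7, 0.4, 8.4]
width: 0.589
grasp_force: 5.8
```

Emit:
arm_command(series="0 0 0 0.003 0 0 50;0 0 0 0.006 0 0 50;0 0 0 0.006 0 0 50")

```text
clock: 21.3
eef_pos: [0.5501, 0.0653, -0.0331]
eef_rot: [3.133, 0.211, -0.015]
contact_force: [-17.6, 0.4, 12.8]
width: 0.585
grasp_force: 8.5
```

```bash
python3 - <<'E'
from chk import *
plq([.606,.088]);print(tojig(s['eef_pos']*1000))
E
```

```text
21.3 [ 0.5501  0.0653 -0.0331] [-17.6   0.4  12.8] toolyaw [ 0.991  0.134 -0.01 ]
scene [607.5  87.3  81.5 119.5   7.3] jig [-46.8 -65.9] rel yaw -0.48
side [606.   87.4  79.4 116.3   7.7] jig [-48.3 -65.6] rel yaw -0.07
[-106.64239114  -79.92252196]
```

The plaque is seated on the fence (17 N, TCP stopped at the expected place). I'll retreat, rise clear of the clamp, set the fingers to 16 mm and measure the ball.

Emit:
arm_command(series="0 0 0 -0.03 0 0 50;0 0 0 -0.05 0 -0.1 50;0 0 0 -0.05 0 -0.25 50;0 0 0 -0.05 0 -0.4 16;0 0 0 -0.05 0 -0.55 16;0 0 0 -0.05 0 -0.7 16;0 0 0 -0.05 0 -0.8 16;0 0 0 -0.05 0 -0.8 16")

```text
clock: 22.2
eef_pos: [0.5442, 0.0647, 0.2133]
eef_rot: [-3.132, -0.212, -0.02]
contact_force: [-0.4, -0.0, 0.3]
width: 0.188
grasp_force: 0.0
```

```bash
cat >ball.py <<'E'
from chk import *
def ball(guess):
    ps=[];cs=[]
    for n in('scene','side'):
        c=r.camera(n);h=cv2.cvtColor(c['image'],cv2.COLOR_RGB2HSV);g=proj(c,guess)[0]
        m=cv2.inRange(h,(8,60,90),(22,200,255)) if n=='side' else cv2.inRange(h,(6,50,60),(22,220,255))
        M=np.zeros_like(m);cv2.circle(M,tuple(int(v) for v in g),14,255,-1);m&=M
        k=max(cv2.findContours(m,0,1)[0],key=cv2.contourArea);(x,y),rad=cv2.minEnclosingCircle(k);print(n,g.round(),round(x,1),round(y,1),round(rad,1))
        ps.append([x,y]);cs.append(c)
    p=tri(cs,ps)*1000;j=tojig(p);print('ball',p.round(1),'jig',j.round(1),'ang',np.arctan2(p[2]-57,60-j[1]).round(3),'len',np.hypot(p[2]-57,60-j[1]).round(1))
    return p
E
python3 - <<'E'
from ball import *
plq([.606,.088])
p=ball([.595,.15,.155]);J=jig(-50,0);print(s['width'])
for th in(.85,1.05): print(np.r_[jig(-50,60-118*np.cos(th)),57+118*np.sin(th)])
E
```

```text
22.2 [0.5442 0.0647 0.2133] [-0.4 -0.   0.3] toolyaw [0.991 0.135 0.013]
scene [607.5  87.2  81.5 119.8   7.3] jig [-46.8 -66. ] rel yaw -0.48
side [606.   87.3  79.6 116.2   7.9] jig [-48.3 -65.7] rel yaw 0.16
scene [338. 151.] 337.7 150.0 13.3
side [231. 227.] 232.0 230.0 10.4
ball [594.9 155.9 153.1] jig [-50.1   3.8] ang 1.042 len 111.4
0.1883741536452986
[597.86757157 134.44274186 145.65108781]
[595.28320372 153.43231775 159.35594062]
```

```bash
python3 - <<'E'
from chk import *
print(go(s,[*jig(-50,-1),213],-82.25))
E
```

```text
22.4 [0.5403 0.0642 0.2062] [-0.2  0.1 -0.6] toolyaw [ 0.991  0.135 -0.001]
[ 0.001  0.001  1.     0.222 -0.262 -0.023]
```

Emit:
arm_command(series="0 0 0.1 0.1 -0.1 -0.023 60;0 0 0.2 0.222 -0.262 -0.023 60;0 0 0.3 0.222 -0.262 -0.023 60;0 0 0.4 0.222 -0.262 -0.023 60;0 0 0.5 0.222 -0.262 -0.023 60;0 0 0.6 0.222 -0.262 -0.023 60;0 0 0.7 0.222 -0.262 -0.023 60;0 0 0.8 0.222 -0.262 -0.023 60;0 0 0.9 0.222 -0.262 -0.023 60;0 0 1 0.222 -0.262 -0.023 60;0 0 1 0.222 -0.262 -0.023 60;0 0 1 0.222 -0.262 -0.023 60")

```text
clock: 23.6
eef_pos: [0.5956, 0.1509, 0.2127]
eef_rot: [2.364, -2.066, -0.001]
contact_force: [-0.2, 0.1, 0.0]
width: 0.702
grasp_force: 0.0
```

```bash
python3 - <<'E'
from chk import *;import pickle
o=[];D={}
for n in('scene','side'):
    c=r.camera(n);D[n]=c;x,y=proj(c,[.595,.15,.2])[0].astype(int);print(n,x-40,y-60)
    o.append(cv2.resize(c['image'][y-60:y+40,x-40:x+40,::-1],(400,500),interpolation=2))
pickle.dump(D,open('c1.pkl','wb'))
cv2.imwrite('pics/k.png',cv2.convertScaleAbs(np.hstack(o),alpha=1.8))
E
```

```text
23.6 [0.5956 0.1509 0.2127] [-0.2  0.1  0. ] toolyaw [ 0.134 -0.991  0.001]
scene 299 75
side 190 151
```

View pics/k.png

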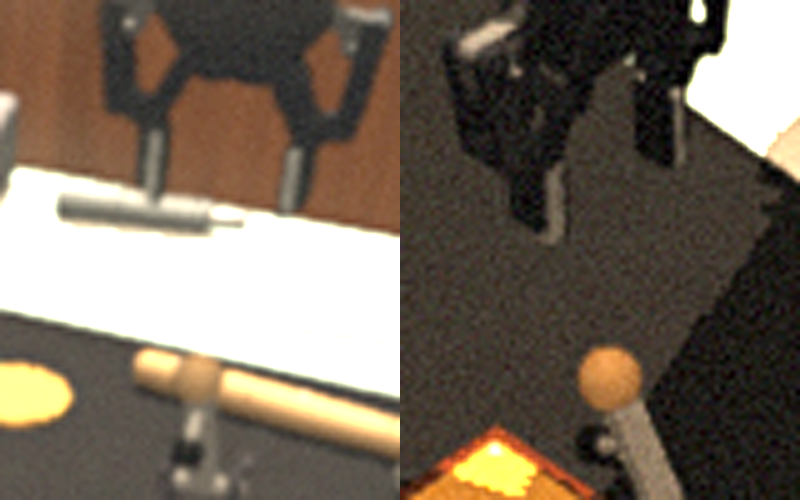

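The fingers straddle the ball from above. Tips are at scene crop (152,203) and (290,210), side (540,238) and (665,165). The ball is at scene (197,377), side (610,378).

```bash
python3 - <<'E'
from h import *;import pickle
d=pickle.load(open('c1.pkl','rb'));cs=[d['scene'],d['side']]
S=lambda u,v:np.array([u/5+299,v/5+75]);D=lambda u,v:np.array([(u-400)/5+190,v/5+151])
for n,a,b in(('+x',S(290,210),D(540,238)),('-x',S(152,203),D(665,165)),('ball',S(197,377),D(610,378))):
    p=tri(cs,[a,b])*1000;print(n,p.round(1),tojig(p).round(1),proj(cs[0],p/1000)-a,proj(cs[1],p/1000)-b)
E
```

```text
+x [631.4 159.  256.3] [-13.5   2. ] [[0.01041358 0.00998599]] [[ 0.01220757 -0.01386236]]
-x [561.2 148.3 252.1] [-84.5   0.8] [[-0.4559534  -0.50946687]] [[-0.52333136  0.68005334]]
ball [595.  152.  156.6] [-50.4  -0.1] [[-0.41905292 -0.38419083]] [[-0.48767976  0.52618785]]
```

Tips sit 41 mm above the reported TCP, which matches the earlier rubbing. The ball is at jig (-50,0), z 157, angle about 1.03. I'll descend around it and close lightly.

Emit:
arm_command(series="0 0 0 0 0.003 0.12 60;0 0 0 0 0.003 0.24 60;0 0 0 0 0.003 0.33 60;0 0 0 0 0.003 0.357 60;0 0 0 0 0.003 0.357 60", force=20)

```text
clock: 24.2
eef_pos: [0.5945, 0.1505, 0.1061]
eef_rot: [2.366, -2.064, -0.001]
contact_force: [0.6, 0.5, 0.3]
width: 0.708
grasp_force: 0.0
```

Emit:
arm_command(series="0 0 0 0 0 0 20;0 0 0 0 0 0 20;0 0 0 0 0 0 20;0 0 0 0 0 0 20;0 0 0 0 0 0 20;0 0 0 0 0 0 20", force=20)

```text
clock: 24.8
eef_pos: [0.5955, 0.1505, 0.1087]
eef_rot: [-2.366, 2.065, -0.002]
contact_force: [-2.7, -1.5, 6.6]
width: 0.308
grasp_force: 19.6
```

```bash
python3 - <<'E'
from chk import *
print(s['width']*85.4,s['grasp_force'],tojig(s['eef_pos']*1000))
for t in (.95,.85,.75,.65,.55,.45,.35,.25,.15,.06,0): print(t,np.round(np.array([118*(np.cos(t)-np.cos(1.03)),118*(np.sin(1.03)-np.sin(t))])/300,3))
E
```

```text
24.8 [0.5955 0.1505 0.1087] [-2.7 -1.5  6.6] toolyaw [ 0.135 -0.991  0.001]
26.262649275664142 19.63011771440506 [-50.15876261  -1.67314866]
0.95 [0.026 0.017]
0.85 [0.057 0.042]
0.75 [0.085 0.069]
0.65 [0.111 0.099]
0.55 [0.133 0.132]
0.45 [0.152 0.166]
0.35 [0.167 0.202]
0.25 [0.179 0.24 ]
0.15 [0.186 0.278]
0.06 [0.19  0.314]
0 [0.191 0.337]
```

The ball is gripped (26 mm). I'll swing down along the arc.

Emit:
arm_command(series="0 0 0 0.026 0 0.017 20;0 0 0 0.057 0 0.042 20;0 0 0 0.085 0 0.069 20;0 0 0 0.111 0 0.099 20;0 0 0 0.133 0 0.132 20;0 0 0 0.152 0 0.166 20;0 0 0 0.167 0 0.202 20;0 0 0 0.179 0 0.24 20;0 0 0 0.184 0 0.263 20;0 0 0 0.186 0 0.278 20;0 0 0 0.186 0 0.278 20")

```text
clock: 25.9
eef_pos: [0.6028, 0.0954, 0.0229]
eef_rot: [2.366, -2.066, 0.0]
contact_force: [3.2, -3.1, -1.9]
width: 0.308
grasp_force: 20.1
```

```bash
python3 - <<'E'
from ball import *
print(s['width']*85.4,s['grasp_force'],tojig(s['eef_pos']*1000))
plq([.606,.088])
ball(np.r_[jig(-50,-56),75]/1000)
E
```

```text
25.9 [0.6028 0.0954 0.0229] [ 3.2 -3.1 -1.9] toolyaw [ 0.135 -0.991  0.001]
26.266288992658176 20.127833783626556 [-50.39617794 -57.26528402]
scene [603.9 112.4  82.2 173.    6.8] jig [-47.  -40.5] rel yaw -1.0
side [597.7  87.1  95.8 114.    7.5] jig [-56.6 -64.8] rel yaw -0.28
scene [331. 186.] 329.6 185.5 13.6
side [215. 243.] 219.0 244.0 8.6
ball [597.4 102.8  71.2] jig [-54.7 -49.1] ang 0.13 len 110.0
```

Emit:
arm_command(series="0 0 0 0.002 0 0.012 20;0 0 0 0.003 0 0.024 20;0 0 0 0.004 0 0.036 20;0 0 0 0.004 0 0.036 20")

```text
clock: 26.5
eef_pos: [0.6029, 0.0947, 0.0123]
eef_rot: [-2.366, 2.066, 0.0]
contact_force: [3.2, -2.2, -1.6]
width: 0.307
grasp_force: 20.1
```

Emit:
arm_command(series="0 0 0 0 0 0.007 20;0 0 0 0 0 0.013 20;0 0 0 0 0 0.013 20")

```text
clock: 26.8
eef_pos: [0.6029, 0.0946, 0.0088]
eef_rot: [-2.366, 2.066, -0.0]
contact_force: [2.6, -1.9, 0.2]
width: 0.309
grasp_force: 20.3
```

Emit:
arm_command(series="0 0 0 0 0 0.006 20;0 0 0 0 0 0.01 20;0 0 0 0 0 0.01 20")

```text
clock: 27.1
eef_pos: [0.6029, 0.0946, 0.0059]
eef_rot: [-2.366, 2.066, -0.0]
contact_force: [2.3, -2.5, -0.3]
width: 0.309
grasp_force: 20.3
```

Emit:
arm_command(series="0 0 0 0 0 0.005 20;0 0 0 0 0 0.008 20;0 0 0 0 0 0.008 20")

```text
clock: 27.4
eef_pos: [0.603, 0.0946, 0.0047]
eef_rot: [-2.366, 2.065, -0.001]
contact_force: [0.1, -1.3, 7.6]
width: 0.308
grasp_force: 20.8
```

Emit:
arm_command(series="0 0 0 0 0 0.005 20;0 0 0 0 0 0.008 20;0 0 0 0 0 0.008 20")

```text
clock: 27.7
eef_pos: [0.6031, 0.0945, 0.004]
eef_rot: [-2.367, 2.064, -0.002]
contact_force: [-4.8, -1.3, 15.9]
width: 0.308
grasp_force: 21.5
```

The foot has landed on the plaque (Fz up to 16 N). I'll let go and rise.

Emit:
arm_command(series="0 0 0 0 0 -0.005 60;0 0 0 0 0 -0.005 60;0 0 0 0 0 -0.005 60;0 0 0 0 0 -0.005 60;0 0 0 0 0 -0.005 60;0 0 0 0 0 -0.05 60;0 0 0 0 0 -0.15 60;0 0 0 0 0 -0.3 60;0 0 0 0 0 -0.45 60;0 0 0 0 0 -0.5 60")

```text
clock: 28.7
eef_pos: [0.6055, 0.0946, 0.1584]
eef_rot: [-2.361, 2.061, -0.01]
contact_force: [0.6, 0.3, 1.3]
width: 0.705
grasp_force: 0.0
```

Emit:
arm_command(series="0 0 0 0.15 0.15 0 60;0 0 0 0.3 0.3 0 60;0 0 0 0.4 0.4 0 60;0 0 0 0.4 0.4 0 60;0 0 0 0.4 0.4 0 60;0 0 0 0.4 0.4 0 60")

```text
clock: 29.3
eef_pos: [0.5005, -0.0406, 0.1521]
eef_rot: [-2.365, 2.066, -0.002]
contact_force: [0.2, 0.8, 0.0]
width: 0.697
grasp_force: 0.0
```

```bash
python3 - <<'E'
from chk import *
plq([.606,.088])
h=57
for n in('scene','side'):
    c=r.camera(n);hs=cv2.cvtColor(c['image'],cv2.COLOR_RGB2HSV)
    for a in(0,.05,.1):
        P=np.r_[jig(-50,60-118*np.cos(a)),57+118*np.sin(a)]/1000;g=proj(c,P)[0];print(n,a,g.round(1))
    x,y=g.astype(int)
    # rubber/ball: saturation lower than brass
    w=hs[y-12:y+14,x-12:x+12]
    m=cv2.inRange(w,(6,40,60),(22,178,255));k=cv2.findContours(m,0,1)[0]
    print([np.round((*np.add(cv2.minEnclosingCircle(q)[0],[x-12,y-12]),cv2.minEnclosingCircle(q)[1]),1).tolist() for q in k if cv2.contourArea(q)>15], hs[y,x],hs[y-12,x-8])
im=r.camera('side')['image'];cv2.imwrite('pics/fin.png',im[:,:,::-1])
# other objects still: compare with start outside gripper
import pickle;d=pickle.load(open('c0.pkl','rb'))
for nm,p in(('medal',None),):
  for src in(d['side']['image'],im):
    m=cv2.inRange(cv2.cvtColor(src,cv2.COLOR_RGB2HSV),(12,100,90),(30,255,255))
    print([np.round(cv2.minEnclosingCircle(q)[0],1).tolist() for q in cv2.findContours(m,0,1)[0] if 300<cv2.contourArea(q)<2500])
E
```

```text
29.3 [ 0.5005 -0.0406  0.1521] [0.2 0.8 0. ] toolyaw [ 0.134 -0.991 -0.   ]
scene [605.4  97.2  82.1 140.    8. ] jig [-47.5 -55.8] rel yaw 0.27
side [603.6  87.2  84.5 115.    7.9] jig [-50.7 -65.5] rel yaw 0.11
scene 0 [329.7 191.5]
scene 0.05 [329.9 189.7]
scene 0.1 [330.2 187.9]
[[329.5, 187.5, 17.0]] [ 20  91 224] [20 33 47]
side 0 [214.7 248.1]
side 0.05 [214.7 246.3]
side 0.1 [214.7 244.5]
[[218.2, 250.2, 9.6]] [ 21 142 246] [ 48 106  12]
[[313.7, 336.9], [349.5, 284.5], [203.5, 224.0]]
[[314.0, 337.0], [349.3, 284.8], [213.5, 258.0], [274.3, 60.2], [430.0, 60.5]]
```

```bash
python3 - <<'E'
from chk import *
for n in('scene','side'):
    c=r.camera(n);g=cv2.cvtColor(cv2.GaussianBlur(c['image'],(3,3),0),cv2.COLOR_RGB2HSV)
    x,y=proj(c,np.r_[jig(-50,-58),57]/1000)[0].round().astype(int)
    print(n,x,y);print('S\n',g[y-10:y+10,x-10:x+11:1,1])
E
```

```text
29.55 [ 0.5005 -0.0399  0.1509] [ 0.2 -0.2  0.7] toolyaw [ 0.136 -0.991  0.   ]
scene 330 192
S
 [[ 38  38  43  42  43  43  36  33  37  38  50  56  57  57  58  58  55  47
   38  33  31]
 [ 38  40  36  43  44  43  37  34  37  41  50  56  58  58  57  56  54  47
   39  37  37]
 [ 39  38  40  41  46  43  33  33  36  42  52  57  58  58  55  53  50  48
   45  43  42]
 [ 38  40  41  41  41  36  31  31  35  44  55  58  59  58  56  51  48  51
   51  48  41]
 [ 36  36  37  37  37  36  35  36  41  54  66  69  66  61  57  53  50  51
   50  45  36]
 [ 34  34  34  33  34  36  41  52  65  79  89  90  84  76  65  56  52  52
   46  37  32]
 [ 42  37  34  32  33  38  56  80  99 108 111 112 107  99  84  61  52  49
   42  32  28]
 [ 70  63  55  49  48  56  80 108 122 126 125 124 123 120 103  70  52  48
   40  30  28]
 [118 106  95  93  90  90 105 124 131 131 129 129 131 128 113  79  54  45
   39  32  29]
 [149 130 121 129 135 129 125 129 132 131 131 129 131 129 116  88  62  49
   41  36  34]
 [154 140 132 142 153 150 134 127 128 130 130 128 128 128 120 108  95  79
   60  48  41]
 [158 151 147 151 157 15
[... 1874 characters left out ...]
1 194 195 185 168 163 164 165 159 135 109  94  80  70  68  70
   80  99 124]
 [189 188 189 192 194 191 176 167 166 166 153 110  79  72  70  68  69  68
   68  73  87]
 [189 189 189 190 192 194 187 176 168 166 153 110  75  71  70  70  71  70
   68  68  70]
 [190 191 192 191 193 195 195 188 178 174 169 150 114  85  74  72  72  70
   70  69  68]
 [191 192 192 192 195 200 200 196 190 191 195 188 171 144 104  78  73  72
   71  71  68]
 [191 192 195 196 198 201 204 202 201 201 204 202 194 183 164 126  91  76
   73  72  70]
 [192 196 200 201 202 202 203 204 204 199 199 202 201 194 188 177 151 104
   80  74  71]
 [190 197 203 202 204 202 201 203 204 200 200 203 204 200 194 190 185 165
  123  86  73]]
```

The ball matches angle 0 in both views: scene (330,192) against (329.7,191.5) predicted, side (214.5,248) against (214.7,248.1). Medal and hammer are unmoved, so I'm handing in.

```bash
python3 -c "
from rig import r
print(r.hand_in())"
```

```text
the job is handed in; nothing more can be done
None
```

The plaque is home against the fence and side stop, the clamp foot is down on it and released, and the job is handed in at about 30 s; I confirmed the medal (and likely the hammer) unmoved by image, but did not re-check the graver, which the arm never went near.

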